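# Widen the filament spool stand to its last setting

### The job

Set the telescoping filament-spool stand to its widest setting: squeeze its spring button in, slide the black sleeve with the round cheek outward past the middle hole (the button pops out there and has to be squeezed in again) until the button clicks fully out through the last hole. Go by feel and gently: never haul the sleeve hard against the button (keep the push along the bar under 15 N). Let go of it locked like that, and leave the other things on the bench where they are.

Things in the scene. Friction and masses are not known exactly. Their poses are not given: they have to be found in the camera images.
- stand: The spool stand, fixed to the bench: dark steel base plate 100 x 190 x 12 mm; at its -y end a black pillar (44 x 20 mm, top at z 96 mm) with a fixed round cheek, 96 mm across. Origin on the table surface, right below the bar's origin; y runs along the bar from the pillar outward, x points to the side where the button comes out, z up.
- bar: Fixed aluminium bar 20 x 20 mm along its own y (axes as the stand's), 75 mm above the table, from the pillar (y = -108 mm) to y = 30 mm. It carries the spring button. Origin on its centre line at the button's nominal place; the real button sits up to 11 mm to either side along y, different each time and not measured: find it by eye or by feel.
- sleeve: Black printed square tube, 30 x 30 mm outside, sliding along the bar (3 N friction); axes as the bar's, origin on the centre line. It reaches from y = -101 to 40 mm, with a round cheek 96 mm across, 4 mm thick, at the outer end. Its +x wall, 2.5 mm thick, has three windows for the button. Its y in the bar's frame is about 0 at the start; end stops at -5 and 100 mm.
- slot (a point): Middle of the long slot in the sleeve's +x outer face, at sleeve y = 0: 40 mm long (y -20 to 20), 17 mm high. The button stands in it at the start, with 26 mm of play along y in all.
- hole_mid (a point): Middle of the middle hole in the sleeve's +x outer face, at sleeve y = -44 mm: 17 x 17 mm. The button pops out here when the sleeve is about 44 mm out (up to 12.5 mm either way).
- hole_last (a point): Middle of the last hole in the sleeve's +x outer face, at sleeve y = -76 mm: 17 x 17 mm. The button is out here when the sleeve is about 76 mm out (up to 12.5 mm either way).
- button (a joint): Steel spring button, 14 mm wide, half-ball head, pointing to the stand's +x: 0 m fully out (5.5 mm proud of the sleeve), 0.0055 flush with the sleeve's outside, 0.008 under its wall. Spring 2 to 4.5 N. Out, it locks the sleeve. Pinched flush across the sleeve (other finger on the -x side, 15 to 25 N), pushing the sleeve along with about 10 N makes the window's edge ride over it.
- jar: Glass jar of 52 mm diameter, 60 mm high; origin at its underside. To be left alone.
- glue: White glue stick of 28 mm diameter, 85 mm high; origin at its underside. To be left alone.
- driver: Screwdriver 160 mm long lying along its x axis. To be left alone.
- spool: Grey filament spool lying flat, 196 mm diameter, 60 mm high; origin at its underside. To be left alone.
- bin: Grey open bin 120 x 170 x 50 mm; origin at its underside. To be left alone.
- scraper: Scraper 200 mm long lying along its x axis. To be left alone.
- tube: Black printed tube with a rib, 68 mm diameter, 120 mm high; origin at its underside. To be left alone.
Things that resemble listed ones, but are neither listed nor needed, are in the scene too. Leave any brown look-alike of the stand alone.

How it is judged (in metres and radians):
On the way, in this order (a step that is already met when the one before it is completed fails the run):
1. the button is held in under the sleeve's wall and the sleeve has left its slot (value of joint button above 0.006 m and y of sleeve in the frame of bar between 0.012 and 0.066 m), for 0.05 s.
2. the button has popped fully out through the last hole (value of joint button below 0.002 m and y of sleeve in the frame of bar between 0.062 and 0.09 m), for 0.3 s.
At the end, for the whole second after the job is handed in: The sleeve stands 62 to 90 mm out along the bar with the button out through its last hole (pressed in less than 2 mm), at rest; the other things have not moved more than 30 mm (all of step 2 and linear speed of sleeve below 0.01 m/s); the robot touches nothing.
It fails at once if the sleeve is hauled against the button with more than 18 N (contact force between bar and sleeve above 18 N).
It fails at once if another thing on the bench is moved more than 30 mm (distance of any of jar, glue, driver, spool, bin, scraper, tube from where it was at the start of the episode above 0.03 m).
It also fails if it takes over 64 s, if anything falls off the work surface, if the arm or the gripper's body presses on something with over 40 N, if the wrist force passes 120 N, or if a joint passes its speed limit or range.

### The arm

A 6-joint arm with a two-finger parallel gripper is mounted at the origin on the work surface. World frame = base frame: x ahead of the robot, y to its left, z up, the work surface at z = 0. Lengths are in m, angles in degrees, forces in N, time in s.
With the tool pointing down it reaches from about 0.35 to 0.875 m from the base axis. Payload 4.2 kg.
Tool frame: the origin (TCP) lies midway between the tips of the shut fingers; the grasp point (between the pads) lies 19 mm behind it; z points along the fingers, y is the line along which they close (so a half turn about z gives the same grasp; the last joint's range is limited). The gripper opens to 87 mm and grips with 3 to 60 N. Pads are 19 mm wide; open, the fingers measure 117 mm over their backs; the gripper's body (75 mm by 190 mm) begins 51 mm behind the grasp point.
Start: joints at [-53.709, 22.042, 0.453, 0, -68.411, -14.817], TCP at [0.229, -0.582, 0.223] pointing down, gripper open.
Joint ranges: [-179.83, 179.83], [-69.29, 118.12], [-61.27, 80.66], [-181.25, 117.63], [-171.15, -9.14], [-177.46, 177.46]. Speed limits (degrees/s): [159.86, 159.86, 180, 180, 180, 180].

### API

Orientations are given as [roll, pitch, yaw] about the fixed x, y, z axes, in that order (R = Rz(yaw) Ry(pitch) Rx(roll)).
In Python, from workcell import env gives the robot as it stands. The module is installed in compiled form; this text tells all that it offers. Calls block until the motion is done:
- env.goto(position, orientation): joint-space move of the TCP to a pose.
- env.move_straight(position, rotation=None, rate=0.15, force_limit=None): straight line of the TCP; rotation=None keeps the orientation; rate is the mean speed in m/s. With force_limit (N) it stops when the force on the tool has changed by that much, and returns True; else False.
- env.set_joints(angles): joint-space move.
- env.gripper_to(opening, grasp_force=None): opening from 0.0 (shut) to 1.0 (fully open); grasp_force is the grip in N (None keeps the last); returns when the fingers have stopped.
- env.dwell(seconds).
- env.inverse_kinematics(position, orientation): joint angles nearest the present ones, or None.
- env.read_state(): the state.
- env.grab_frame(name): name is "side" or "top" or "wrist"; returns a dict with "image" (400x640x3 uint8, blue, green, red), "fx", "fy", "cx", "cy" (pixels), "position" and "orientation" of the camera in the world. Camera axes: x right, y up, looking along -z (the intrinsics and any distortion apply to the point x, -y, -z); pixel columns grow to the right and rows downward; lengths in m; the calibration is good to about 2 mm. The wrist camera is an equidistant fisheye: a pixel r from the principal point sees the ray r / f radians off the axis. A picture is of the moment at which its call begins. There is no depth.
A pose or a line that the arm cannot do raises env.Unreachable and nothing moves.
- env.close_job(): hands the job in; it is judged then, once.
Trained networks look in a picture, given as the dict that the camera call returned (one of the last four; its "shot" number tells which), for a name from the list of things; names that differ only in an ending like _2 or _b are one class to them, and where a whole thing is asked for, a point or a joint stands for the part that bears it (a point fixed in the world has none). Each returns a list of dicts, best first, with "score" (0 to 1); they miss things now and then, are a little off and sometimes report something else, mostly with a low value. They report only what shows in the picture. A call takes as long as a camera call. They do not tell look-alikes from the thing itself.
- env.search_frame(picture, thing): "xyz" ([x, y, z] in m, in world coordinates, good to about 4 mm: the middle of the surface that is visible of it).
- env.trace(picture, thing): "mask" (400x640 bool, what is visible of it).
The state is a dict: "clock": time; "joint_positions": joint angles; "qvel": joint speeds; "joint_torque": joint torques, N m; "position": TCP position; "tool_rot": TCP orientation; "force": force on the tool from outside, world axes, zero at the start; "wrist_torque": the same for the moment, N m; "opening": opening from 0.0 (shut) to 1.0 (fully open); "finger_force": force on a finger pad.
Only numpy, scipy, OpenCV 4.12 (cv2) and the standard library are available. Lean on these libraries where they do the work, as an engineer would, in place of code of your own. Each camera call takes 0.05 s, during which the arm holds its last target. There are 200 camera calls.

## Working session

There is one attempt and no reset: what is moved stays moved. The work goes in short steps, each a Python script; the robot and the scene stay as the last script left them, time stands still between calls to the robot, and variables do not carry over. Pictures are saved under pics/ and viewed, at most 10 in all, crops included, and the job is handed in when it is done.

```bash
mkdir -p pics
python3 - <<'E'
from workcell import env
import cv2,numpy as np
ims=[]
for n in("top","side"):
    f=env.grab_frame(n); cv2.imwrite(f"pics/{n}0.png",f["image"])
    print(n,f["position"],f["orientation"],f["fx"],f["cx"],f["cy"],[k for k in f if k!="image"])
    for t in("stand","sleeve","bar","button","slot","hole_mid","hole_last","jar","glue","tube","spool","bin"):
        print(t,[(np.round(d["xyz"],3).tolist(),round(d["score"],2)) for d in env.search_frame(f,t)[:3]])
print(env.read_state())
E
```

```text
top [ 0.31683991 -0.05261579  1.59747418] [  8.6452044   -0.50915581 -90.92215716] 486.96367581746574 321.7835408793894 194.438264618432 ['fx', 'fy', 'cx', 'cy', 'position', 'orientation', 'shot']
stand [([0.602, -0.092, 0.013], 0.62), ([0.635, -0.557, 0.035], 0.55)]
sleeve [([0.612, -0.511, 0.094], 0.86), ([0.605, -0.071, 0.087], 0.66)]
bar [([0.606, -0.069, 0.088], 0.53)]
button []
slot [([0.602, -0.067, 0.091], 0.94), ([0.66, -0.373, 0.065], 0.7), ([0.613, -0.511, 0.087], 0.68)]
hole_mid [([0.612, -0.511, 0.088], 0.73), ([0.599, -0.067, 0.088], 0.62)]
hole_last [([0.612, -0.51, 0.095], 0.74), ([0.603, -0.069, 0.089], 0.7)]
jar [([0.691, 0.053, 0.06], 0.6)]
glue [([0.734, -0.119, 0.084], 0.43)]
tube [([0.659, -0.369, 0.067], 0.63), ([0.315, -0.431, 0.007], 0.52)]
spool [([0.621, 0.396, 0.059], 0.93), ([0.601, -0.07, 0.086], 0.75)]
bin [([0.316, -0.43, 0.005], 0.78)]
side [-0.07092554  0.78695466  1.10861626] [  44.90852203   -0.2038783  -143.674091  ] 518.4414201271994 325.0128675082295 204.34182416369765 ['fx', 'fy', 'cx', 'cy', 'position', 'orientation', 'shot']
stand [([0.599, -
[... 692 characters left out ...]
, 0.21)]
{'clock': 1.3, 'joint_positions': array([-5.37076841e+01,  2.20426557e+01,  4.53607333e-01, -3.03625504e-03,
       -6.84094996e+01, -1.48166245e+01]), 'qvel': array([ 0.06098419, -0.03617519,  0.08625683, -0.07709168,  0.02534493,
        0.0360018 ]), 'joint_torque': array([ 1.21504104e-04, -3.90471947e+01,  1.87617570e+01,  4.22423735e+00,
        1.54558488e-02, -2.32703559e-05]), 'position': array([ 0.22885256, -0.58158279,  0.22253863]), 'tool_rot': array([-1.79999318e+02,  3.10069824e-03, -1.58525426e+02]), 'force': array([ 0.2968612 , -0.38467903,  0.74883362]), 'wrist_torque': array([ 0.05990184, -0.03848281,  0.01324394]), 'finger_force': 0.0, 'opening': 1.002371668381952}
```

View pics/top0.png

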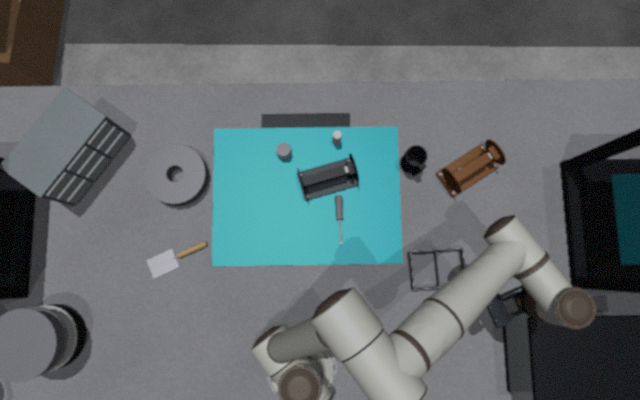

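View pics/side0.png

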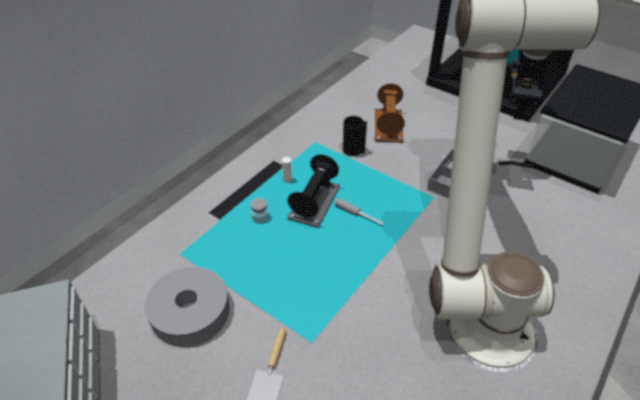

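The black stand (top px (328,178), side px (315,190)) is the listed one. The brown one at top px (470,168) and side px (390,110) is the look-alike, so I'll leave it alone. I'll move above the black stand and confirm up close.

Run:
```python
from workcell import env
import cv2,numpy as np
for yaw in(-68,112):
    q=env.inverse_kinematics([0.60,-0.07,0.30],[180,0,yaw]); print(yaw,None if q is None else np.round(q,1))
f=env.grab_frame("top"); g=env.grab_frame("side")
a=cv2.resize(f["image"][140:215,280:380],None,fx=4,fy=4,interpolation=2)
b=cv2.resize(g["image"][145:235,275:355],None,fx=4,fy=4,interpolation=2)
h=360; c=np.zeros((h,a.shape[1]+b.shape[1],3),np.uint8); c[:a.shape[0],:a.shape[1]]=a; c[:,a.shape[1]:]=b
cv2.imwrite("pics/crop1.png",c)
env.goto([0.60,-0.07,0.30],[180,0,-68])
w=env.grab_frame("wrist"); cv2.imwrite("pics/w1.png",w["image"]); print(w["position"],w["orientation"],w["fx"],w["cx"],w["cy"])
for t in("stand","sleeve","bar","button","slot","hole_mid","hole_last"):
    print(t,[(np.round(d["xyz"],3).tolist(),round(d["score"],2)) for d in env.search_frame(w,t)[:3]])
print(env.read_state()["clock"])
```

```text
-68 [  8.7  17.6   5.    0.  -77.3  13.3]
112 [   8.7   17.6    5.     0.   -77.3 -166.7]
[ 0.62717062 -0.14071299  0.46152505] [-1.58946176e+01 -7.10536079e-03 -1.58110419e+02] 309.70691628693146 318.38464478560576 203.30405914623847
stand [([0.609, -0.086, 0.054], 0.77)]
sleeve [([0.605, -0.049, 0.086], 0.64)]
bar [([0.624, -0.149, 0.083], 0.48)]
button []
slot [([0.608, -0.048, 0.09], 0.58)]
hole_mid [([0.61, -0.045, 0.087], 0.8)]
hole_last [([0.603, -0.05, 0.088], 0.94)]
4.075
```

View pics/crop1.png

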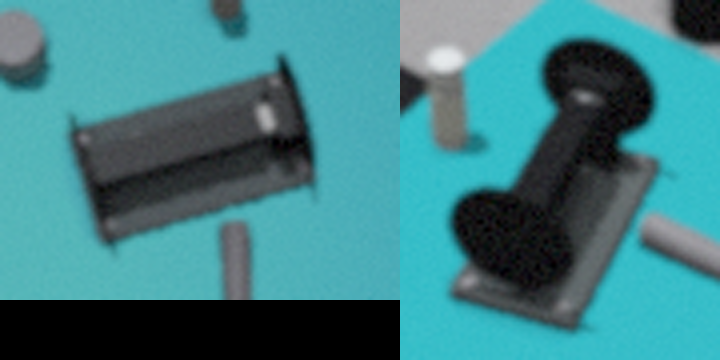

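View pics/w1.png

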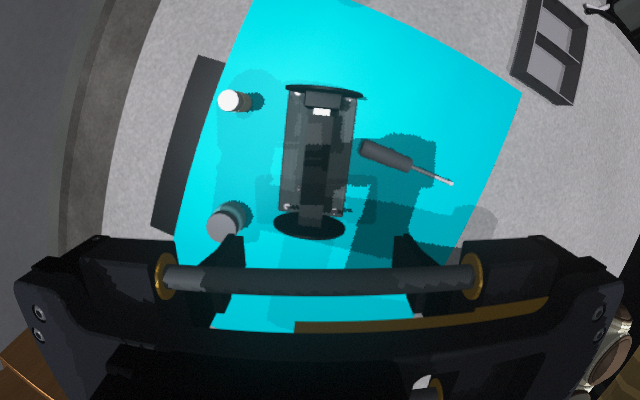

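The bright bar stub shows at wrist px (323,112), next to the pillar. So the pillar is at the world -y end, and outward is towards world +y. The moving cheek is at px (310,226), and the button faces world +x, which is the left side in this picture. The stand is confirmed as the black one. Next I'll look at the button side.

```bash
cat > h.py <<'E'
from workcell import env
import cv2,numpy as np
from scipy.spatial.transform import Rotation as R
def proj(f,P):  # world -> pixel, wrist fisheye
    c=R.from_euler('xyz',f["orientation"],degrees=True).inv().apply(np.atleast_2d(P)-f["position"])
    x,y,z=c[:,0],-c[:,1],-c[:,2]; r=np.hypot(x,y); th=np.arctan2(r,z)
    return np.c_[f["cx"]+f["fx"]*th*x/r, f["cy"]+f["fy"]*th*y/r]
def ray(f,uv):
    a,b=(uv[0]-f["cx"])/f["fx"],(uv[1]-f["cy"])/f["fy"]; th=np.hypot(a,b)
    d=np.array([np.sin(th)*a/th,-np.sin(th)*b/th,-np.cos(th)])
    return R.from_euler('xyz',f["orientation"],degrees=True).apply(d)
def onz(f,uv,z):
    d=ray(f,uv); return f["position"]+d*(z-f["position"][2])/d[2]
def big(f,r0,r1,c0,c1,name,k=4,gain=2.5):
    im=np.clip(f["image"][r0:r1,c0:c1].astype(float)*gain,0,255).astype(np.uint8)
    cv2.imwrite(name,cv2.resize(im,None,fx=k,fy=k,interpolation=cv2.INTER_CUBIC))
E
python3 - <<'E'
from h import *
import pickle
w=env.grab_frame("wrist"); pickle.dump(w,open("w1.pkl","wb"))
big(w,70,245,260,370,"pics/w1c.png",k=3.4)
yh=np.array([-.37,.93]);xh=np.array([.93,.37])
p=np.array([.605,-.08])+.16*xh+.06*yh
env.goto([*p,.2],[180,0,-68])
w=env.grab_frame("wrist"); pickle.dump(w,open("w2.pkl","wb"))
cv2.imwrite("pics/w2.png",np.clip(w["image"].astype(float)*1.6,0,255).astype(np.uint8))
for t in("button","slot","hole_mid","sleeve"): print(t,[(np.round(d["xyz"],3).tolist(),round(d["score"],2)) for d in env.search_frame(w,t)[:3]])
print(w["position"],proj(w,[.605,-.08,.09]),env.read_state()["clock"])
E
```

```text
button [([0.615, -0.049, 0.076], 0.61)]
slot [([0.611, -0.06, 0.089], 0.8)]
hole_mid [([0.611, -0.057, 0.09], 0.89)]
sleeve [([0.607, -0.063, 0.09], 0.65), ([0.62, -0.088, 0.068], 0.65), ([0.74, -0.116, 0.086], 0.43)]
[ 0.75887898 -0.03529718  0.36286747] [[483.45815057 142.4047509 ]] 5.175
```

View pics/w1c.png

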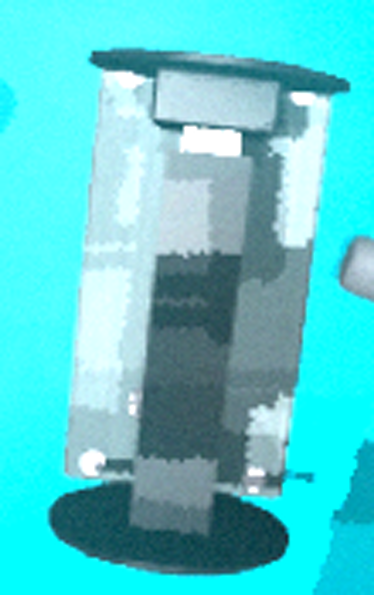

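View pics/w2.png

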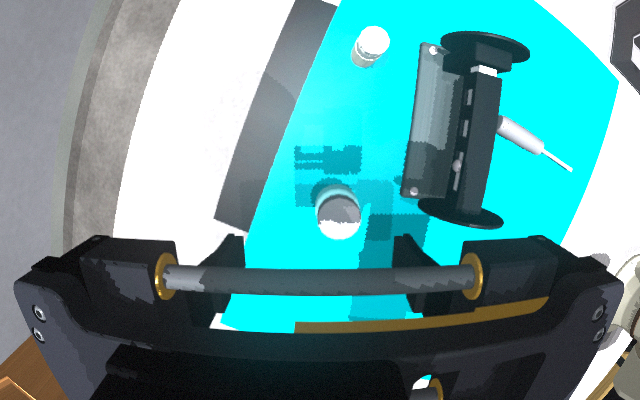

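In the bright w1 crop the sleeve's top face runs from px (307..334,116) at its inner end to (298..322,226) at the cheek. In w2 the button is at px (457,163) in the slot, with the holes at (464,128) and (469,97). Now I'll compute the geometry.

Run:
```python
from h import *
import pickle
w=pickle.load(open("w1.pkl","rb")); v=pickle.load(open("w2.pkl","rb"))
i=[onz(w,p,.09) for p in((307,115.6),(334,116.5))]; o=[onz(w,p,.09) for p in((298.2,225),(322.4,227.4))]
print("widths",np.linalg.norm(i[0]-i[1]),np.linalg.norm(o[0]-o[1]))
I=(i[0]+i[1])/2;O=(o[0]+o[1])/2;d=(O-I)[:2];L=np.linalg.norm(d);yh=d/L;xh=np.array([yh[1],-yh[0]])
org=(I[:2]+yh*.101+O[:2]-yh*.036)/2
print("len",L,"yh",yh,np.degrees(np.arctan2(-yh[0],yh[1])),"sleeve origin",org)
bs=[onz(w,p,.085) for p in((260+183/3.4,70+128/3.4),(260+242/3.4,70+130/3.4))];print("bar stub",[( (b[:2]-org)@xh,(b[:2]-org)@yh) for b in bs])
for n,uv,dx in(("button",(457,163),.0185),("mid",(464,128),.0145),("last",(469,97),.0145)):
    r=ray(v,uv); P=np.array(v["position"]); t=(dx-(P[:2]-org)@xh)/(r[:2]@xh); q=P+t*r
    print(n,"y",(q[:2]-org)@yh,"z",q[2])
big(v,70,200,400,530,"pics/w2c.png",k=4.5,gain=3)
```

```text
widths 0.03201108460872563 0.031079159380135415
len 0.13851641727364905 yh [-0.28624668  0.95815596] 16.63338331209191 sleeve origin [ 0.59660153 -0.0450214 ]
bar stub [(np.float64(0.008884159242898154), np.float64(-0.1111615341297632)), (np.float64(-0.011877896800568125), np.float64(-0.11243069991709691))]
button y -0.010918706634281697 z 0.07891600876156102
mid y -0.04653742570495758 z 0.07509631419146084
last y -0.07802227355999362 z 0.07824927012521732
```

View pics/w2c.png

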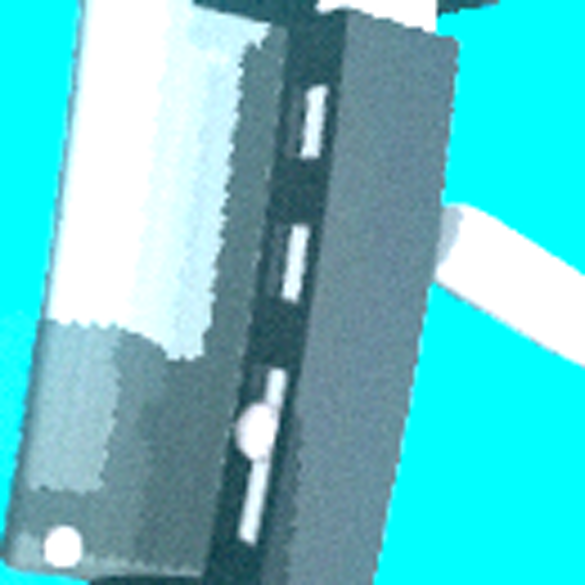

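The geometry checks out: the sleeve length comes to 138 mm against 137, and the heights are about 75. The button is about 8 mm inward of my sleeve origin, and the slot edge is about 7 mm from the button. I'll grip the sleeve gently at y≈+20, clear of the button, centre laterally by force, then slide outward to the stop.

```bash
cat >> h.py <<'E'
yh=np.array([-.28625,.95816]);xh=np.array([yh[1],-yh[0]]);org=np.array([.5966,-.0450]);ROT=[180,0,-73.37]
Z=.060
def W(x,y,z=Z): return [*(org+x*xh+y*yh),z]
def st(tag=""):
    s=env.read_state(); p=s["position"]; F=s["force"]; 
    r=dict(x=(p[:2]-org)@xh*1e3,y=(p[:2]-org)@yh*1e3,z=p[2]*1e3,Fx=F[:2]@xh,Fy=F[:2]@yh,Fz=F[2],op=s["opening"]*87,ff=s["finger_force"],t=s["clock"])
    print(tag,{k:round(float(v),1) for k,v in r.items()}); return r
E
python3 - <<'E'
from h import *
env.goto(W(0,.02,.2),ROT); st("above")
print(env.move_straight(W(0,.02),rate=.12,force_limit=8)); a=st("down")
env.gripper_to(.2,4); b=st("grip4")
E
```

```text
above {'x': 0.0, 'y': 19.6, 'z': 201.3, 'Fx': 0.1, 'Fy': 0.8, 'Fz': 0.0, 'op': 86.8, 'ff': 0.0, 't': 5.8}
False
down {'x': 0.7, 'y': 19.9, 'z': 60.8, 'Fx': -0.6, 'Fy': -0.5, 'Fz': 0.6, 'op': 86.8, 'ff': 0.0, 't': 7.2}
grip4 {'x': 1.8, 'y': 20.0, 'z': 60.2, 'Fx': 5.6, 'Fy': -0.4, 'Fz': -3.5, 'op': 30.2, 'ff': 4.0, 't': 8.1}
```

Run:
```python
from h import *
env.move_straight(W(.0018,.02),rate=.02); b=st("centre")
env.gripper_to(.2,10); b=st("grip10")
for k in range(1,20):
    y=b["y"]/1e3+.001*k
    env.move_straight(W(.0018,y),rate=.015); c=st(k)
    if c["Fy"]-b["Fy"]<-6.5: break
```

```text
centre {'x': 1.8, 'y': 20.0, 'z': 60.1, 'Fx': 2.9, 'Fy': -0.6, 'Fz': -0.5, 'op': 30.4, 'ff': 4.0, 't': 8.4}
grip10 {'x': 1.8, 'y': 20.0, 'z': 60.1, 'Fx': 2.5, 'Fy': 0.1, 'Fz': -0.8, 'op': 30.2, 'ff': 10.0, 't': 8.6}
1 {'x': 1.9, 'y': 20.6, 'z': 60.1, 'Fx': 2.6, 'Fy': -1.5, 'Fz': 0.0, 'op': 30.0, 'ff': 10.0, 't': 8.8}
2 {'x': 1.9, 'y': 21.8, 'z': 60.1, 'Fx': 2.3, 'Fy': -3.0, 'Fz': -0.4, 'op': 30.1, 'ff': 10.0, 't': 9.1}
3 {'x': 1.9, 'y': 23.0, 'z': 60.1, 'Fx': 2.1, 'Fy': -3.7, 'Fz': 0.6, 'op': 29.8, 'ff': 10.0, 't': 9.3}
4 {'x': 1.9, 'y': 24.1, 'z': 60.1, 'Fx': 2.6, 'Fy': -3.0, 'Fz': 1.2, 'op': 30.3, 'ff': 10.0, 't': 9.6}
5 {'x': 1.9, 'y': 25.1, 'z': 60.1, 'Fx': 3.1, 'Fy': -2.4, 'Fz': 1.5, 'op': 30.0, 'ff': 10.0, 't': 9.8}
6 {'x': 1.9, 'y': 26.1, 'z': 60.1, 'Fx': 2.8, 'Fy': -2.2, 'Fz': 1.1, 'op': 29.9, 'ff': 10.0, 't': 10.1}
7 {'x': 2.0, 'y': 27.1, 'z': 60.1, 'Fx': 3.3, 'Fy': -2.8, 'Fz': 1.2, 'op': 29.9, 'ff': 10.0, 't': 10.3}
8 {'x': 2.0, 'y': 28.0, 'z': 60.1, 'Fx': 3.0, 'Fy': -2.0, 'Fz': 1.1, 'op': 29.9, 'ff': 10.0, 't': 10.6}
9 {'x': 2.0, 'y': 28.4, 'z': 60.1, 'Fx': 3.2, 'Fy': -5.2, 'Fz': -0.1, 'op': 30.3, 'ff': 10.0, 't': 10.8}
10 {'x': 2.0, 'y': 28.6, 'z': 60.1, 'Fx': 3.4, 'Fy': -8.8, 'Fz': 0.2, 'op': 30.2, 'ff': 10.0, 't': 11.1}
```

Run:
```python
from h import *
env.gripper_to(.7,10)
env.move_straight(W(.0024,-.007),rate=.06); st("at button")
env.gripper_to(.2,20); b=st("pinch")
if b["op"]<32.5:
  for k in range(1,13):
    env.move_straight(W(.0024,b["y"]/1e3+.001*k),rate=.015); c=st(k)
    if c["Fy"]<-12.5: print("STOP");break
    if k>4 and c["Fy"]>-4.5: break
```

```text
at button {'x': 2.3, 'y': -7.1, 'z': 59.9, 'Fx': 0.4, 'Fy': -0.5, 'Fz': 0.0, 'op': 60.6, 'ff': 0.0, 't': 12.7}
pinch {'x': 1.4, 'y': -6.9, 'z': 60.1, 'Fx': -2.6, 'Fy': 0.7, 'Fz': 3.8, 'op': 29.9, 'ff': 20.0, 't': 13.3}
1 {'x': 1.5, 'y': -6.3, 'z': 60.1, 'Fx': -5.3, 'Fy': -1.4, 'Fz': 3.1, 'op': 29.7, 'ff': 20.0, 't': 13.6}
2 {'x': 1.5, 'y': -5.5, 'z': 60.1, 'Fx': -4.2, 'Fy': -3.4, 'Fz': 4.3, 'op': 30.2, 'ff': 20.0, 't': 13.8}
3 {'x': 1.5, 'y': -4.6, 'z': 60.1, 'Fx': -4.5, 'Fy': -3.4, 'Fz': 3.6, 'op': 29.5, 'ff': 20.0, 't': 14.1}
4 {'x': 1.5, 'y': -3.9, 'z': 60.1, 'Fx': -4.7, 'Fy': -5.0, 'Fz': 4.1, 'op': 29.9, 'ff': 20.0, 't': 14.3}
5 {'x': 1.5, 'y': -2.9, 'z': 60.1, 'Fx': -3.8, 'Fy': -5.3, 'Fz': 3.4, 'op': 30.0, 'ff': 20.0, 't': 14.6}
6 {'x': 1.5, 'y': -1.7, 'z': 60.1, 'Fx': -4.6, 'Fy': -3.1, 'Fz': 4.4, 'op': 29.7, 'ff': 20.0, 't': 14.8}
```

Run:
```python
from h import *
env.move_straight(W(.0014,.0175),rate=.02,force_limit=9); c=st("slid")
for k in range(1,14):
    env.move_straight(W(.0014,.0175+.001*k),rate=.015); c=st(k)
    if c["Fy"]<-7.5: print("STOP");break
```

```text
slid {'x': 1.8, 'y': 17.8, 'z': 60.1, 'Fx': -0.8, 'Fy': -0.9, 'Fz': 3.8, 'op': 29.9, 'ff': 20.0, 't': 15.9}
1 {'x': 1.8, 'y': 18.9, 'z': 60.1, 'Fx': -1.0, 'Fy': 0.5, 'Fz': 2.6, 'op': 29.7, 'ff': 20.0, 't': 16.1}
2 {'x': 1.9, 'y': 20.1, 'z': 60.1, 'Fx': 0.1, 'Fy': 3.0, 'Fz': 2.9, 'op': 30.0, 'ff': 20.0, 't': 16.4}
3 {'x': 1.9, 'y': 21.0, 'z': 60.1, 'Fx': 0.3, 'Fy': 3.8, 'Fz': 2.4, 'op': 29.6, 'ff': 20.0, 't': 16.6}
4 {'x': 1.9, 'y': 21.8, 'z': 60.1, 'Fx': 1.4, 'Fy': 3.8, 'Fz': 3.3, 'op': 29.7, 'ff': 20.0, 't': 16.9}
5 {'x': 1.8, 'y': 22.2, 'z': 60.1, 'Fx': 2.3, 'Fy': 0.8, 'Fz': 1.3, 'op': 29.5, 'ff': 20.0, 't': 17.1}
6 {'x': 1.9, 'y': 22.9, 'z': 60.1, 'Fx': 3.1, 'Fy': -2.9, 'Fz': 1.7, 'op': 29.7, 'ff': 20.0, 't': 17.4}
7 {'x': 1.9, 'y': 24.3, 'z': 60.1, 'Fx': 3.4, 'Fy': -3.2, 'Fz': -0.3, 'op': 29.9, 'ff': 20.0, 't': 17.6}
8 {'x': 1.9, 'y': 25.5, 'z': 60.1, 'Fx': 4.0, 'Fy': -2.0, 'Fz': 0.0, 'op': 29.7, 'ff': 20.0, 't': 17.9}
9 {'x': 1.9, 'y': 25.9, 'z': 60.1, 'Fx': 3.6, 'Fy': -5.2, 'Fz': 0.0, 'op': 30.1, 'ff': 20.0, 't': 18.1}
10 {'x': 1.9, 'y': 26.1, 'z': 60.1, 'Fx': 4.2, 'Fy': -9.0, 'Fz': -1.2, 'op': 29.9, 'ff': 20.0, 't': 18.4}
STOP
```

The sleeve hit the stop at the middle hole, where I expected it. I'll re-pinch at the button and repeat.

Run:
```python
from h import *
env.gripper_to(.7,10)
env.move_straight(W(.0018,-.007),rate=.06); st("at button")
env.gripper_to(.2,20); b=st("pinch")
ok=False
if b["op"]<32.5:
  for k in range(1,13):
    env.move_straight(W(.0018,b["y"]/1e3+.001*k),rate=.015); c=st(k)
    if c["Fy"]<-12.5: print("STOP");break
    if k>5 and c["Fy"]>-4.5: ok=True;break
if ok:
  env.move_straight(W(.0018,.015),rate=.02,force_limit=9); c=st("slid")
  for k in range(1,16):
    env.move_straight(W(.0018,.015+.001*k),rate=.015); c=st(k)
    if c["Fy"]<-7.5: print("STOP");break
```

```text
at button {'x': 1.7, 'y': -7.2, 'z': 59.9, 'Fx': -0.6, 'Fy': 0.3, 'Fz': -0.2, 'op': 60.8, 'ff': 0.0, 't': 19.9}
pinch {'x': 1.5, 'y': -6.9, 'z': 60.2, 'Fx': -0.6, 'Fy': 0.1, 'Fz': 2.8, 'op': 29.8, 'ff': 20.0, 't': 20.6}
1 {'x': 1.5, 'y': -6.4, 'z': 60.2, 'Fx': -1.9, 'Fy': -3.3, 'Fz': 2.5, 'op': 29.8, 'ff': 20.0, 't': 20.8}
2 {'x': 1.5, 'y': -5.3, 'z': 60.2, 'Fx': -2.7, 'Fy': -4.2, 'Fz': 3.3, 'op': 29.7, 'ff': 20.0, 't': 21.1}
3 {'x': 1.5, 'y': -4.3, 'z': 60.1, 'Fx': -2.8, 'Fy': -5.3, 'Fz': 3.1, 'op': 29.9, 'ff': 20.0, 't': 21.3}
4 {'x': 1.5, 'y': -3.5, 'z': 60.2, 'Fx': -2.2, 'Fy': -5.1, 'Fz': 3.0, 'op': 30.1, 'ff': 20.0, 't': 21.6}
5 {'x': 1.6, 'y': -2.2, 'z': 60.2, 'Fx': -3.0, 'Fy': -4.0, 'Fz': 4.3, 'op': 30.2, 'ff': 20.0, 't': 21.8}
6 {'x': 1.6, 'y': -0.8, 'z': 60.1, 'Fx': -3.2, 'Fy': -3.4, 'Fz': 5.0, 'op': 29.5, 'ff': 20.0, 't': 22.1}
slid {'x': 1.9, 'y': 15.5, 'z': 60.1, 'Fx': -2.3, 'Fy': -1.8, 'Fz': 3.9, 'op': 29.8, 'ff': 20.0, 't': 23.0}
1 {'x': 1.9, 'y': 16.6, 'z': 60.1, 'Fx': -2.8, 'Fy': -0.6, 'Fz': 6.3, 'op': 29.4, 'ff': 20.0, 't': 23.3}
2 {'x': 1.9, 'y': 17.7, 'z': 60.1, 'F
[... 422 characters left out ...]
2.5, 'Fy': -0.3, 'Fz': 6.0, 'op': 30.1, 'ff': 20.0, 't': 24.5}
7 {'x': 2.0, 'y': 22.4, 'z': 60.1, 'Fx': -2.3, 'Fy': -1.2, 'Fz': 5.5, 'op': 29.4, 'ff': 20.0, 't': 24.8}
8 {'x': 1.9, 'y': 23.2, 'z': 60.1, 'Fx': -2.8, 'Fy': -2.0, 'Fz': 5.1, 'op': 29.9, 'ff': 20.0, 't': 25.0}
9 {'x': 2.0, 'y': 24.1, 'z': 60.1, 'Fx': -2.1, 'Fy': -2.0, 'Fz': 4.8, 'op': 29.4, 'ff': 20.0, 't': 25.3}
10 {'x': 2.0, 'y': 25.0, 'z': 60.1, 'Fx': -1.8, 'Fy': -1.9, 'Fz': 4.5, 'op': 29.6, 'ff': 20.0, 't': 25.5}
11 {'x': 2.0, 'y': 25.4, 'z': 60.1, 'Fx': -1.4, 'Fy': -5.1, 'Fz': 4.2, 'op': 30.1, 'ff': 20.0, 't': 25.8}
12 {'x': 2.0, 'y': 25.5, 'z': 60.1, 'Fx': -2.3, 'Fy': -9.5, 'Fz': 3.5, 'op': 29.9, 'ff': 20.0, 't': 26.0}
STOP
```

The stop came at the last hole. I'll back off about 1 mm so the button isn't rubbing, release, retreat and check.

Run:
```python
from h import *
env.move_straight(W(.0018,.0243),rate=.01); st("relaxed")
env.gripper_to(.7,10); env.move_straight(W(.0018,.0243,.2),rate=.12); st("up")
env.goto(W(.16,.06,.2),ROT)
v=env.grab_frame("wrist"); big(v,50,230,400,530,"pics/w3.png",k=3.3,gain=4)
st()
```

```text
relaxed {'x': 2.0, 'y': 24.9, 'z': 60.1, 'Fx': -2.2, 'Fy': -0.1, 'Fz': 6.0, 'op': 29.7, 'ff': 20.0, 't': 26.4}
up {'x': 1.3, 'y': 24.4, 'z': 199.0, 'Fx': 0.1, 'Fy': 0.7, 'Fz': 0.4, 'op': 61.0, 'ff': 0.0, 't': 28.6}
 {'x': 159.2, 'y': 59.7, 'z': 199.4, 'Fx': -0.1, 'Fy': -0.1, 'Fz': -0.5, 'op': 60.9, 'ff': 0.0, 't': 29.3}
```

View pics/w3.png

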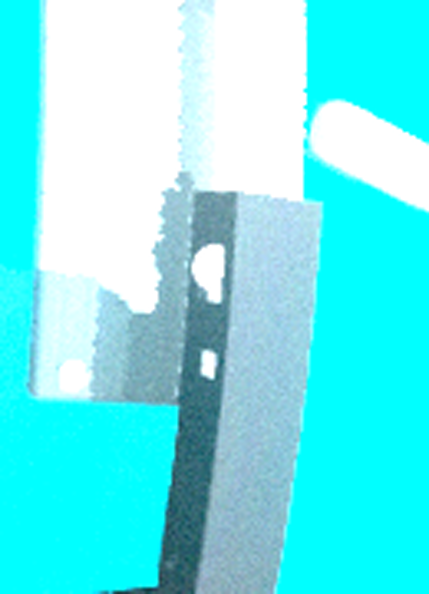

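The crop shows the button's half-ball standing proud through the last hole at crop px (208,268). The middle hole at (208,363) is only partly filled with bar, and the slot lies beyond the bar's end. The robot is clear of the stand.

```bash
python3 -c "
from workcell import env
print(env.close_job())"
```

```text
the job is handed in; nothing more can be done
None
```

The stand is at its widest setting and the job is handed in: the last close-up shows the button out through the last hole. The push along the bar never read above 10 N, and I saw no contact with anything else on the bench. The hand-in call returned no verdict.

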